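# Wedge the rocking control box

## Task

The grey control box on the lab bench rocks because the foot under one corner (the left one on the robot's side) is stuck too short. With the fingertips only, push the orange wedge along the bench, thin end first, under that foot until the box no longer rocks, without lifting the wedge, jacking the box out of level or shoving it away, and without disturbing the other things. Test it by pressing down firmly (about 10 N) on the top of the box above that foot, and finish while still pressing there, with the box steady and level and the wedge carrying your push.

Things in the scene. Friction and masses are not known exactly. Their poses are not given: they have to be found in the camera images.
- supply: Loose grey control box of 1.1 to 1.9 kg: case 170 (x) x 220 (y) mm, its underside 18 and its top 60 mm above the bench, a knob on top up to 76 mm. Four rubber feet, 22 mm in diameter, at x = +-68, y = +-92 mm. The foot at x = -68, y = +92 is short; the box stands level on the others. Origin: under its middle, at bench height; x away from the robot, y to its left, z up.
- supply_corner (a point): Point on the flat top of the box straight above the short foot (box x = -68, y = +92, z = 60 mm): press here. The short foot hangs 5 to 11 mm above the bench (it differs each time); unwedged, 1 to 4 N here tips the corner down until the foot meets the bench.
- wedge: Loose orange wedge lying on the bench at the box's left (+y) side, 110 mm long, 40 wide, 2 mm thick at the thin end, growing evenly to 18 mm at the upright thick end, 40 to 85 g. Origin: centre of its underside; x to its thin end, z up. It slides under 1 N; going in (say along the box's -y), the push rises sharply when it meets the foot: 2 to 5 N seats it, much more lifts or slides the box.
- wedge_tip (a point): Middle of the wedge's thin edge, at the underside (wedge x = +55 mm), axes as the wedge. When snug it lies 20 to 62 mm past the short foot's outer side (which is 103 mm from the box's middle). The wedge does not slip out under load.
- glue_stick: Bystander: upright yellow and black glue stick with a white cap, 30 mm diameter, 98 mm tall. Origin: centre of its underside.
- beaker: Bystander: small glass beaker, 60 mm diameter, 75 mm tall, upright. Origin: centre of its underside.
- calculator: Bystander: flat black pocket calculator, 150 x 78 x 16 mm. Origin: centre of its underside, x along its length.
Mind the look-alikes: they are no part of the job. Of the things that look like the wedge, the smallest one is meant.

How it is judged (in metres and radians):
At the end, for the whole second after the job is handed in: The wedge lies under the short foot (the foot's centre within 60 mm lengthwise and 29 mm sideways of its middle); fingers press the box with over 4 N within 50 mm of the point above the foot, off the wedge, which carries over 1 N; box within 0.015 rad of level and 30 mm of its start; all at rest (x of supply_corner in the frame of wedge between -0.06 and 0.06 m and y of supply_corner in the frame of wedge between -0.029 and 0.029 m and angle between supply's own z axis and vertical below 0.015 rad and contact force between the fingers and supply above 4 N and contact force between wedge and supply above 1 N and contact force between the arm and wedge below 0.1 N and horizontal distance between the grasp point and supply_corner below 0.05 m and distance of supply from where it was at the start of the episode below 0.03 m and angular speed of supply below 0.05 rad/s and linear speed of wedge below 0.01 m/s); the arm keeps its last pose, push and grip.
It fails at once if the wedge is lifted off the bench or tipped up (height (world z) of wedge above 0.012 m or angle between wedge's own z axis and vertical above 0.3 rad).
It fails at once if the box is lifted or tipped far over, or shoved more than 40 mm (height (world z) of supply above 0.02 m or angle between supply's own z axis and vertical above 0.2 rad or distance of supply from where it was at the start of the episode above 0.04 m).
It fails at once if the glue stick is moved more than 20 mm or tipped (distance of glue_stick from where it was at the start of the episode above 0.02 m or angle between glue_stick's own z axis and vertical above 0.3 rad).
It fails at once if the beaker is moved more than 20 mm or tipped (distance of beaker from where it was at the start of the episode above 0.02 m or angle between beaker's own z axis and vertical above 0.3 rad).
It fails at once if the calculator is moved more than 20 mm or tipped (distance of calculator from where it was at the start of the episode above 0.02 m or angle between calculator's own z axis and vertical above 0.3 rad).
It also fails if it takes over 72 s, if anything falls off the work surface, if the arm or the gripper's body presses on something with over 40 N, if the wrist force passes 120 N, or if a joint passes its speed limit or range.

## Robot

A 6-joint arm with a two-finger parallel gripper is mounted at the origin on the work surface. World frame = base frame: x ahead of the robot, y to its left, z up, the work surface at z = 0. Lengths are in m, angles in degrees, forces in N, time in s.
With the tool pointing down it reaches from about 0.3 to 0.85 m from the base axis. Payload 5.4 kg.
Tool frame: the origin (TCP) lies at the centre of the arm's flange, where the gripper is bolted on; the fingertips stand 173 mm ahead of it and the grasp point (between the pads) lies 155 mm ahead of it; z points along the fingers, y is the direction in which the jaws open and shut (so a half turn about z gives the same grasp; the last joint's range is limited). The gripper opens to 85 mm and grips with 20 to 120 N. Pads are 22 mm wide; open, the fingers measure 114 mm over their backs; the gripper's body (76 mm by 85 mm) begins 54 mm behind the grasp point. The pads swing forward as they close: fully open they stand 13 mm farther back than shut.
Start: joints at [-87.21, 9.076, 91.501, -0, 79.423, -12.038], TCP at [0.147, -0.556, 0.405] pointing down, gripper open.
Joint ranges: [-166.64, 166.64], [-54.1, 131.32], [10.49, 154.53], [-73.88, 253.88], [9.74, 151.15], [-171.62, 171.62]. Speed limits (degrees/s): [147.25, 147.25, 180, 180, 180, 180].

## Interface

Orientations are given as [roll, pitch, yaw] about the fixed x, y, z axes, in that order (R = Rz(yaw) Ry(pitch) Rx(roll)).
In Python, from rig import manip gives the robot as it stands.
- The arm moves only by the tool apply_moves, never from a script. Its argument "motion" is a list of rows, each an object of numbers: "tx", "ty", "tz": the shift along the tool's x, y, z in units of 50 mm (1.0 is 50 mm); "wx", "wy", "wz": the turn, a rotation vector about the tool's x, y, z in units of 6 degrees (1.0 is 6 degrees). In form: [{"tx": .., "ty": .., "tz": .., "wx": .., "wy": .., "wz": ..}, ...]. A call has 1 to 10 rows; each row is the pose to reach, as a shift and turn from the pose commanded when the call began, along the tool's axes at that moment; what a row does not reach only later rows make up. A row lasts 1/10 s, in which the tool goes at most 50 mm and 8.59 degrees, less where a joint would pass 70% of its speed; a pose out of reach is approached as far as the arm can. A call with a gripper value outside its range is refused whole. "fingers" is the closure, from -1 (fully open) to 1 (shut), set as the call begins (left out, the last holds). The fingers move at their own pace and stop on an object; "squeeze" is the grip in N (left out, the last holds). Time passes only in rows, so rows that repeat a pose let the fingers close. It gives the time, the measured TCP pose, the force and the opening at its end, in the units of the state.
- manip.observe(): the state, without advancing time (a new reading comes with each control period).
- manip.get_image(name): name is "scene" or "top"; returns a dict with "pixels" (420x560x3 uint8, red, green, blue), "fovy" (degrees; the focal length in pixels is half the picture's height over the tangent of half this angle, whatever the lens; pixels are square), "cx", "cy" (the principal point, pixels), "D" ([k1, k2, p1, p2, k3] as OpenCV has them; the pictures are not rectified), "camera_from_world" (4x4, takes a point from world to camera coordinates). Camera axes: x right, y up, looking along -z (the intrinsics and any distortion apply to the point x, -y, -z); pixel columns grow to the right and rows downward; lengths in m; the calibration is good to about 2 mm. A picture is of the moment at which its call begins. There is no depth.
- manip.close_job(): hands the job in, once; it reports no verdict.
The state is a dict: "clock": time; "q": joint angles; "qvel": joint speeds; "effort": joint torques, N m; "tcp_pos": TCP position; "eef_rot": TCP orientation; "wrist_force": force on the tool from outside, world axes, zero at the start; "wrist_torque": the same for the moment, N m; "gripper_width": finger opening in m.
Only numpy, scipy, OpenCV 4.12 (cv2) and the standard library are available. Lean on these libraries where they do the work, as an engineer would, in place of code of your own. Each camera call takes 0.05 s, during which the arm holds its last target. There are 200 camera calls.

## Working session

There is one attempt and no reset: what is moved stays moved. The work goes in short steps, Python scripts to look and compute and a tool call to move; the robot and the scene stay as the last step left them, time stands still between calls to the robot, and variables do not carry over. Pictures are saved under pics/ and viewed, on a budget of 10 in all, crops included, one or two more only if the job needs it, and the job is handed in when it is done.

Besides the shell and the picture viewer there is one more tool, called after "Request:" as name([rows], argument=value, ...), one row to a line, values as JSON. apply_moves: Moves the arm, as the interface text tells. Its arguments: {"type":"object","properties":{"motion":{"type":"array"},"fingers":{"type":"number"},"squeeze":{"type":"number"}},"required":["motion"]}

```bash
ls; mkdir -p pics; cat > h.py <<'E'
import numpy as np, cv2, pickle
from rig import manip
def grab(n):
    im=manip.get_image(n); pickle.dump(im,open(f'{n}.pkl','wb')); return im
def K(im):
    f=im["pixels"].shape[0]/2/np.tan(np.radians(im["fovy"])/2)
    return np.array([[f,0,im["cx"]],[0,f,im["cy"]],[0,0,1.]]),np.array(im["D"],float)
F=np.diag([1,-1,-1.])
def proj(im,P):
    k,d=K(im);T=np.array(im["camera_from_world"]);P=np.atleast_2d(P)
    c=(P@T[:3,:3].T+T[:3,3])@F
    return cv2.projectPoints(c,np.zeros(3),np.zeros(3),k,d)[0].reshape(-1,2)
def cast(im,uv,z):
    k,d=K(im);T=np.array(im["camera_from_world"])
    n=cv2.undistortPoints(np.array(uv,float).reshape(-1,1,2),k,d).reshape(-1,2)
    r=np.c_[n,np.ones(len(n))]@F@T[:3,:3]; o=-T[:3,:3].T@T[:3,3]
    return o+r*((z-o[2])/r[:,2])[:,None]
def save(im,name,crop=None,s=1):
    p=im["pixels"][...,::-1]
    if crop: p=p[crop[1]:crop[3],crop[0]:crop[2]]
    cv2.imwrite('pics/'+name,cv2.resize(p,None,fx=s,fy=s,interpolation=cv2.INTER_CUBIC))
E
python3 - <<'E'
from h import *
for n in("top","scene"):
    im=grab(n); save(im,n+"0.png"); T=np.array(im["camera_from_world"]);print(n,-T[:3,:3].T@T[:3,3],im["fovy"],im["D"])
print(manip.observe())
E
```

```text
pics
top [ 0.53817615 -0.01819693  0.90797196] 51.4772023077184 [0.04526092 0.         0.         0.         0.        ]
scene [ 1.02102959 -0.52683649  0.68258244] 52.371930936318506 [-0.11243327  0.          0.          0.          0.        ]
{'clock': 0.1, 'q': array([-8.72100781e+01,  9.11069628e+00,  9.15656142e+01,  4.45476086e-04,
        7.94251597e+01, -1.20374185e+01]), 'qvel': array([ 0.09773275, -0.08830877, -0.30036405,  0.01510338, -0.02233261,
       -0.08203867]), 'effort': array([-2.63768288e-04, -3.96988785e+01, -3.32338321e+01, -2.06351624e-04,
        4.17119387e-03, -7.70235630e-06]), 'tcp_pos': array([ 0.14711848, -0.55559524,  0.40379312]), 'eef_rot': array([-1.79900852e+02, -2.15897878e-02,  1.48272396e+01]), 'wrist_force': array([ 0.99291313, -0.6348579 , -0.34147871]), 'wrist_torque': array([0.00906326, 0.00523922, 0.06873645]), 'gripper_width': 0.08523729295687157}
```

View pics/top0.png

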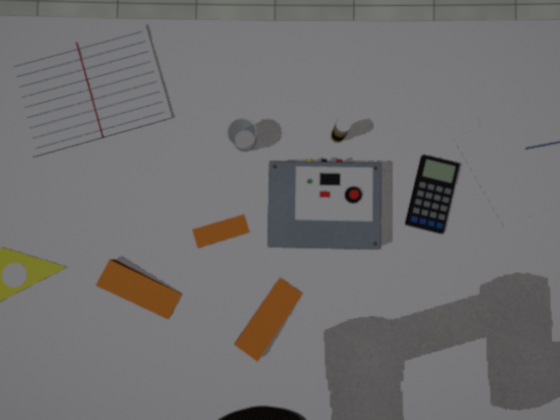

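View pics/scene0.png

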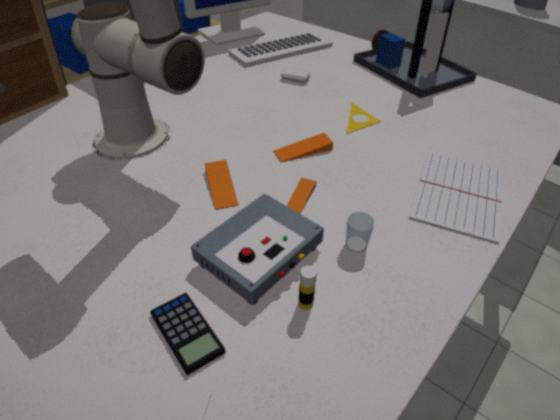

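```bash
python3 - <<'E'
from h import *
im=pickle.load(open('top.pkl','rb')); sc=pickle.load(open('scene.pkl','rb'))
for n,i in(("top",im),("scene",sc)):
    hsv=cv2.cvtColor(i["pixels"],cv2.COLOR_RGB2HSV)
    m=cv2.inRange(hsv,(3,150,80),(18,255,255))
    for c in cv2.findContours(m,cv2.RETR_EXTERNAL,cv2.CHAIN_APPROX_NONE)[0]:
        if cv2.contourArea(c)<200: continue
        b=cv2.boxPoints(cv2.minAreaRect(c)); 
        q=cv2.approxPolyDP(c,4,True).reshape(-1,2)
        print(n,cv2.contourArea(c),q.tolist()); print(cast(i,q,0.0).round(4)[:,:2].tolist()); print(cast(i,b,0.009).round(4)[:,:2].tolist())
# box
hsv=cv2.cvtColor(im["pixels"],cv2.COLOR_RGB2HSV)
m=cv2.inRange(hsv[140:270,245:400],(95,50,30),(125,255,180)); m=cv2.morphologyEx(m,cv2.MORPH_CLOSE,np.ones((5,5)))
c=max(cv2.findContours(m,cv2.RETR_EXTERNAL,cv2.CHAIN_APPROX_NONE)[0],key=cv2.contourArea)
r=cv2.minAreaRect(c); b=cv2.boxPoints(r)+[245,140]; q=cv2.approxPolyDP(c,5,True).reshape(-1,2)+[245,140]
print("box",b,q.tolist()); print(cast(im,b,.06)); print(cast(im,q,.06))
a=cv2.resize(im["pixels"][190:265,170:290],None,fx=5,fy=5,interpolation=3); d=cv2.resize(sc["pixels"][150:250,230:350],None,fx=5,fy=4,interpolation=3)[:375]
d=cv2.resize(sc["pixels"][160:235,240:360],None,fx=5,fy=5,interpolation=3)
cv2.imwrite('pics/crop.png',np.vstack([a[:300],d[:300]])[...,::-1])
E
```

```text
top 2114.0 [[280, 279], [236, 342], [256, 359], [300, 295]]
[[0.4487, -0.0082], [0.3205, 0.0795], [0.2877, 0.038], [0.417, -0.0498]]
[[0.3172, 0.0821], [0.4524, -0.0061], [0.4222, -0.0535], [0.288, 0.035]]
top 2153.5 [[109, 261], [97, 285], [168, 317], [179, 293]]
[[0.4805, 0.3459], [0.4313, 0.3681], [0.3684, 0.2201], [0.4171, 0.1993]]
[[0.4325, 0.3651], [0.4852, 0.343], [0.4187, 0.1931], [0.3665, 0.2159]]
top 859.5 [[243, 216], [195, 229], [198, 246], [246, 232]]
[[0.5776, 0.071], [0.549, 0.1705], [0.5138, 0.1632], [0.5443, 0.0641]]
[[0.5475, 0.1732], [0.5797, 0.0694], [0.5448, 0.0583], [0.5127, 0.1618]]
scene 451.0 [[314, 181], [302, 178], [288, 206], [299, 212]]
[[0.5323, 0.1882], [0.5013, 0.1775], [0.5438, 0.0699], [0.577, 0.0708]]
[[0.5464, 0.0605], [0.5026, 0.1798], [0.5455, 0.1786], [0.5852, 0.0615]]
scene 955.0 [[225, 161], [206, 164], [216, 208], [237, 203]]
[[0.2973, 0.098], [0.2685, 0.0546], [0.4192, -0.049], [0.4442, -0.003]]
[[0.2726, 0.0412], [0.2969, 0.0984], [0.4552, -0.0123], [0.4315, -0.061]]
scene 753.5 [[331, 142], [320, 134], [274, 151], [285, 160], [330, 149]]
[[0.4592, 0.3662], [0.4096, 0.3795], [0.366, 0.2219], [0.417, 0.2093], [0.478, 0.3348]]
[[0.355, 0.2289], [0.4294, 0.3938], [0.4888, 0.3309], [0.4153, 0.1771]]Traceback (most recent call last):
  File "<stdin>", line 14, in <module>
ValueError: max() iterable argument is empty
```

```bash
python3 - <<'E'
from h import *
im=pickle.load(open('top.pkl','rb')); sc=pickle.load(open('scene.pkl','rb'))
hsv=cv2.cvtColor(im["pixels"],cv2.COLOR_RGB2HSV)
print(hsv[240,300],hsv[265,300],hsv[200,390],hsv[200,255])
h=hsv[240,300].astype(int)
m=cv2.inRange(hsv[140:270,245:400],tuple(map(int,(h[0]-10,max(h[1]-40,30),max(h[2]-30,0)))),tuple(map(int,(h[0]+10,255,h[2]+30)))); m=cv2.morphologyEx(m,cv2.MORPH_OPEN,np.ones((3,3)))
c=max(cv2.findContours(m,cv2.RETR_EXTERNAL,cv2.CHAIN_APPROX_NONE)[0],key=cv2.contourArea)
r=cv2.minAreaRect(c); b=cv2.boxPoints(r)+[245,140]; q=cv2.approxPolyDP(c,5,True).reshape(-1,2)+[245,140]
print("box",b,q.tolist()); print(cast(im,b,.06)); print(cast(im,q,.06))
a=cv2.resize(im["pixels"][195:260,170:290],None,fx=5,fy=5,interpolation=3); 
d=cv2.resize(sc["pixels"][160:215,240:360],None,fx=5,fy=5,interpolation=3)
cv2.imwrite('pics/crop.png',np.vstack([a,d])[...,::-1])
E
```

```text
[106  34  82] [135   4 124] [ 0  5 94] [120   4 125]
box [[268.1829834  245.67436218]
 [270.03451538 161.42933464]
 [380.8271637  163.86433411]
 [378.97563171 248.10935974]] [[270, 163], [276, 167], [270, 167], [269, 245], [379, 247], [379, 164], [372, 164], [374, 220], [295, 221], [296, 162]]
[[ 0.51811653  0.01501363  0.06      ]
 [ 0.68303626  0.01421826  0.06      ]
 [ 0.68083792 -0.20226528  0.06      ]
 [ 0.51702472 -0.19860158  0.06      ]]
[[ 0.67992321  0.01423386  0.06      ]
 [ 0.67215969  0.0023178   0.06      ]
 [ 0.67200337  0.01410081  0.06      ]
 [ 0.51944251  0.01345161  0.06      ]
 [ 0.51915191 -0.19865334  0.06      ]
 [ 0.68053169 -0.19872794  0.06      ]
 [ 0.6803803  -0.18516244  0.06      ]
 [ 0.57101899 -0.18914187  0.06      ]
 [ 0.5667205  -0.03634289  0.06      ]
 [ 0.68256311 -0.03679246  0.06      ]]
```

View pics/crop.png

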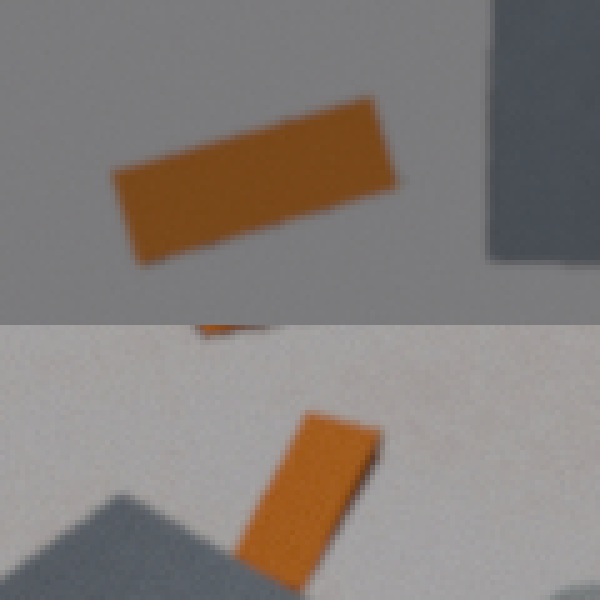

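The three orange candidates in the top view are at (269,319), (140,289) and (221,231). The one at (221,231) is the smallest (859 px against about 2,100) and lies at the box's left side, so it is the one meant. In the crops its thin end faces the box: the dark side face tapers towards it. The short foot is under the box corner near (268,246).

```bash
cat >> h.py <<'E'
from scipy.spatial.transform import Rotation as Ro
def wedge_top(im):
    """thin mid, thick mid (world xy) from the top view: long sides' extreme corners by approxPolyDP"""
    hsv=cv2.cvtColor(im["pixels"],cv2.COLOR_RGB2HSV); m=cv2.inRange(hsv,(3,150,60),(18,255,255)); m[:, :150]=0; m[262:]=0
    c=max(cv2.findContours(m,cv2.RETR_EXTERNAL,cv2.CHAIN_APPROX_NONE)[0],key=cv2.contourArea)
    b=cv2.boxPoints(cv2.minAreaRect(c)); b=b[np.argsort(b[:,0])]
    tk=cast(im,b[:2],.018).mean(0)[:2]; tn=cast(im,b[2:],.002).mean(0)[:2]; d=tn-tk
    return tn,tk,np.linalg.norm(d),np.degrees(np.arctan2(d[1],d[0])),cv2.contourArea(c)
def plan(pos,yaw,cpos=None,crot=None):
    """units for apply_moves from commanded (default measured) pose to TCP pos, tool down at yaw"""
    s=manip.observe(); p=s["tcp_pos"] if cpos is None else np.array(cpos); r=Ro.from_euler('xyz',s["eef_rot"] if crot is None else crot,degrees=True)
    t=r.inv().apply(np.array(pos)-p)/.05; w=(r.inv()*Ro.from_euler('xyz',[180,0,yaw],degrees=True)).as_rotvec(degrees=True)/6
    print("t",t.round(2),"w",w.round(2),"pos",s["tcp_pos"].round(4),"F",s["wrist_force"].round(2),"clk",s["clock"])
E
python3 - <<'E'
from h import *
im=pickle.load(open('top.pkl','rb')); print(wedge_top(im))
print(proj(im,[[.532,0,0.06],[.532,0,0]]))
print(cast(im,[[341,133],[244,140],[433,194]],0.0)) 
plan([.61,.10,.26],90,[.147,-.556,.405],[180,0,14.83])
E
```

```text
(array([0.56246089, 0.06447427]), array([0.53018671, 0.16563147]), np.float64(0.1061809883391063), np.float64(-72.30472906295259), 859.5)
[[276.03867365 238.61009749]
 [276.66138792 238.40881099]]
[[ 0.75547902 -0.13194127  0.        ]
 [ 0.73817444  0.07226587  0.        ]
 [ 0.6291141  -0.32232347  0.        ]]
t [ 12.31 -10.31   2.9 ] w [ -0.     0.   -12.53] pos [ 0.1471 -0.5556  0.4038] F [ 0.99 -0.63 -0.34] clk 0.1
```

Request:
apply_moves([
  {"tx": 12.3, "ty": -10.3, "tz": 1.0, "wz": -12.5},
  {"tx": 12.3, "ty": -10.3, "tz": 1.0, "wz": -12.5},
  {"tx": 12.3, "ty": -10.3, "tz": 1.0, "wz": -12.5},
  {"tx": 12.3, "ty": -10.3, "tz": 1.0, "wz": -12.5},
  {"tx": 12.3, "ty": -10.3, "tz": 1.0, "wz": -12.5},
  {"tx": 12.3, "ty": -10.3, "tz": 1.0, "wz": -12.5},
  {"tx": 12.3, "ty": -10.3, "tz": 1.0, "wz": -12.5},
  {"tx": 12.3, "ty": -10.3, "tz": 1.0, "wz": -12.5},
  {"tx": 12.3, "ty": -10.3, "tz": 1.0, "wz": -12.5},
  {"tx": 12.3, "ty": -10.3, "tz": 1.0, "wz": -12.5},
], fingers=1, squeeze=20)

```text
invalid input at $.motion[0]: expected keys tx, ty, tz, wx, wy, wz
```

```bash
python3 - <<'E'
from h import *
plan([.61,.10,.26],90)
E
```

```text
t [ 12.3 -10.3   2.9] w [-1.000e-02 -1.000e-02 -1.253e+01] pos [ 0.1471 -0.5556  0.4038] F [ 0.99 -0.63 -0.34] clk 0.1
```

Request:
apply_moves([
  {"tx": 12.3, "ty": -10.3, "tz": 1.0, "wx": 0, "wy": 0, "wz": -12.5},
  {"tx": 12.3, "ty": -10.3, "tz": 1.0, "wx": 0, "wy": 0, "wz": -12.5},
  {"tx": 12.3, "ty": -10.3, "tz": 1.0, "wx": 0, "wy": 0, "wz": -12.5},
  {"tx": 12.3, "ty": -10.3, "tz": 1.0, "wx": 0, "wy": 0, "wz": -12.5},
  {"tx": 12.3, "ty": -10.3, "tz": 1.0, "wx": 0, "wy": 0, "wz": -12.5},
  {"tx": 12.3, "ty": -10.3, "tz": 1.0, "wx": 0, "wy": 0, "wz": -12.5},
  {"tx": 12.3, "ty": -10.3, "tz": 1.0, "wx": 0, "wy": 0, "wz": -12.5},
  {"tx": 12.3, "ty": -10.3, "tz": 1.0, "wx": 0, "wy": 0, "wz": -12.5},
  {"tx": 12.3, "ty": -10.3, "tz": 1.0, "wx": 0, "wy": 0, "wz": -12.5},
  {"tx": 12.3, "ty": -10.3, "tz": 1.0, "wx": 0, "wy": 0, "wz": -12.5},
], fingers=1, squeeze=20)

```text
clock: 1.1
tcp_pos: [0.4356, -0.1462, 0.3733]
eef_rot: [180.0, 0.0, 90.0]
wrist_force: [0.3, -1.8, -0.3]
gripper_width: -0.0003
```

```bash
python3 - <<'E'
from h import *
plan([.61,.10,.26],90)
E
```

```text
t [4.93 3.48 2.27] w [ 0.    0.   -0.01] pos [ 0.4356 -0.1462  0.3733] F [ 0.3  -1.85 -0.28] clk 1.1
```

Request:
apply_moves([
  {"tx": 4.8, "ty": 3.4, "tz": 2.2, "wx": 0, "wy": 0, "wz": 0},
  {"tx": 4.8, "ty": 3.4, "tz": 2.2, "wx": 0, "wy": 0, "wz": 0},
  {"tx": 4.8, "ty": 3.4, "tz": 2.2, "wx": 0, "wy": 0, "wz": 0},
  {"tx": 4.8, "ty": 3.4, "tz": 2.2, "wx": 0, "wy": 0, "wz": 0},
  {"tx": 4.8, "ty": 3.4, "tz": 2.2, "wx": 0, "wy": 0, "wz": 0},
  {"tx": 4.8, "ty": 3.4, "tz": 2.2, "wx": 0, "wy": 0, "wz": 0},
  {"tx": 4.8, "ty": 3.4, "tz": 2.2, "wx": 0, "wy": 0, "wz": 0},
  {"tx": 4.8, "ty": 3.4, "tz": 2.2, "wx": 0, "wy": 0, "wz": 0},
  {"tx": 4.8, "ty": 3.4, "tz": 2.2, "wx": 0, "wy": 0, "wz": 0},
])

```text
clock: 2.0
tcp_pos: [0.6054, 0.0906, 0.2637]
eef_rot: [-180.0, 0.0, 89.8]
wrist_force: [-0.9, -0.2, 0.2]
gripper_width: 0.0001
```

```bash
python3 - <<'E'
from h import *
plan([.605,.10,.177],90)
im=grab("scene"); save(im,"s1.png",(180,120,400,285),3)
E
```

```text
t [ 0.19 -0.01  1.73] w [-0.    0.01 -0.03] pos [0.6054 0.0906 0.2637] F [-0.86 -0.22  0.23] clk 2.0
```

View pics/s1.png

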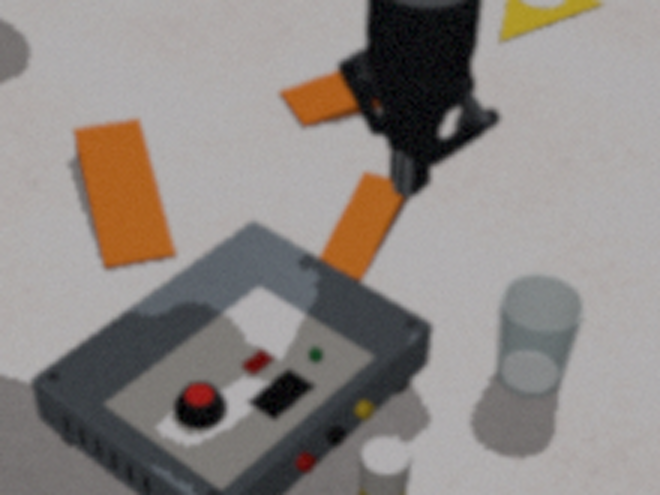

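Request:
apply_moves([
  {"tx": -0.04, "ty": 0, "tz": 0.9, "wx": 0, "wy": 0, "wz": 0},
  {"tx": -0.04, "ty": 0, "tz": 1.5, "wx": 0, "wy": 0, "wz": 0},
  {"tx": -0.04, "ty": 0, "tz": 1.74, "wx": 0, "wy": 0, "wz": 0},
  {"tx": -0.04, "ty": -0.2, "tz": 1.74, "wx": 0, "wy": 0, "wz": 0},
  {"tx": -0.04, "ty": -0.3, "tz": 1.74, "wx": 0, "wy": 0, "wz": 0},
  {"tx": -0.04, "ty": -0.4, "tz": 1.74, "wx": 0, "wy": 0, "wz": 0},
  {"tx": -0.04, "ty": -0.5, "tz": 1.74, "wx": 0, "wy": 0, "wz": 0},
  {"tx": -0.04, "ty": -0.6, "tz": 1.74, "wx": 0, "wy": 0, "wz": 0},
  {"tx": -0.04, "ty": -0.65, "tz": 1.74, "wx": 0, "wy": 0, "wz": 0},
  {"tx": -0.04, "ty": -0.65, "tz": 1.74, "wx": 0, "wy": 0, "wz": 0},
])

```text
clock: 3.05
tcp_pos: [0.5736, 0.0893, 0.1775]
eef_rot: [179.9, 0.0, 89.8]
wrist_force: [0.9, -0.9, 3.4]
gripper_width: -0.0001
```

```bash
python3 - <<'E'
from h import *
plan([.605,.088,.177],90)
im=grab("scene"); a=grab("top"); 
A=im["pixels"][140:245,200:360];B=a["pixels"][170:275,160:320]
cv2.imwrite('pics/s2.png',cv2.resize(np.vstack([A,B]),None,fx=2.8,fy=2.8,interpolation=2)[...,::-1])
E
```

```text
t [-0.02  0.63  0.01] w [ 0.02  0.   -0.03] pos [0.5736 0.0893 0.1775] F [ 0.87 -0.9   3.41] clk 3.05
```

View pics/s2.png

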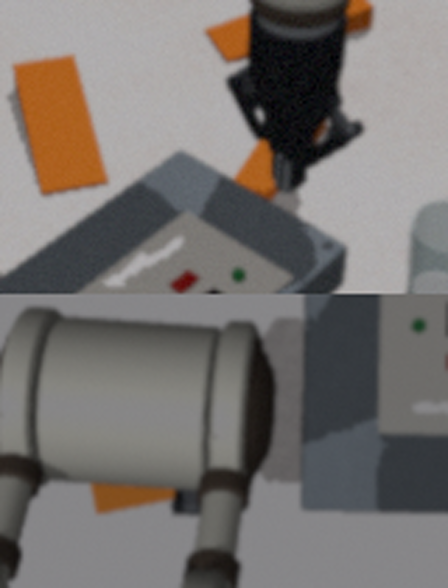

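Request:
apply_moves([
  {"tx": 0, "ty": 0.3, "tz": -0.1, "wx": 0, "wy": 0, "wz": 0},
  {"tx": 0, "ty": 0.6, "tz": -1.0, "wx": 0, "wy": 0, "wz": 0},
  {"tx": 1, "ty": 0.4, "tz": -1.6, "wx": 0, "wy": 0, "wz": 0},
  {"tx": 2, "ty": 0.2, "tz": -1.6, "wx": 0, "wy": 0, "wz": 0},
  {"tx": 3, "ty": 0, "tz": -1.6, "wx": 0, "wy": 0, "wz": 0},
  {"tx": 4, "ty": 0, "tz": -1.6, "wx": 0, "wy": 0, "wz": 0},
  {"tx": 4.6, "ty": 0, "tz": -1.6, "wx": 0, "wy": 0, "wz": 0},
  {"tx": 4.8, "ty": 0, "tz": -1.6, "wx": 0, "wy": 0, "wz": 0},
  {"tx": 4.8, "ty": 0, "tz": -1.6, "wx": 0, "wy": 0, "wz": 0},
])

```text
clock: 4.05
tcp_pos: [0.5732, 0.3307, 0.2556]
eef_rot: [-179.9, 0.0, 90.0]
wrist_force: [0.3, -0.4, -0.2]
gripper_width: 0.0001
```

```bash
python3 - <<'E'
from h import *
a=grab("top"); print(wedge_top(a)); plan([.59,.105,.1755],90); save(a,"t3.png",(140,120,420,330),2.5)
E
```

```text
(array([0.5521989, 0.0660502]), array([0.52926308, 0.17001587]), np.float64(0.106465546239854), np.float64(-77.55927298781383), 864.5)
t [-4.48  0.34  1.61] w [-0.02  0.01 -0.02] pos [0.5736 0.3292 0.2557] F [-0.37  0.38 -0.02] clk 4.1
```

View pics/t3.png

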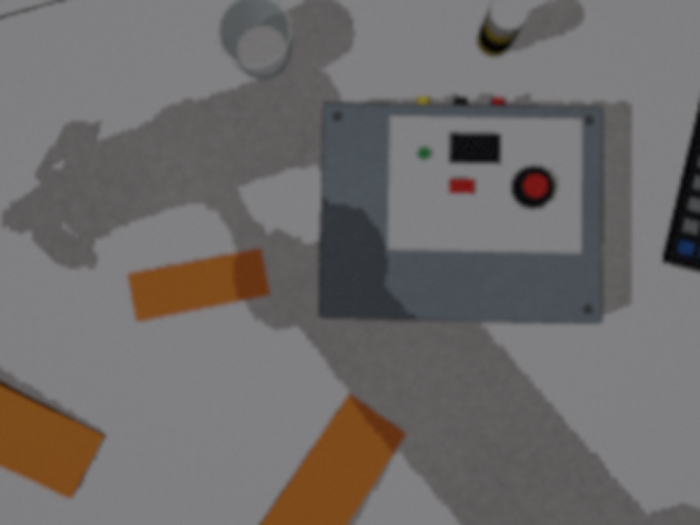

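Request:
apply_moves([
  {"tx": -1, "ty": 0.5, "tz": 0, "wx": 0, "wy": 0, "wz": 0},
  {"tx": -2, "ty": 0.5, "tz": 0, "wx": 0, "wy": 0, "wz": 0},
  {"tx": -3, "ty": 0.5, "tz": 0, "wx": 0, "wy": 0, "wz": 0},
  {"tx": -4, "ty": 0.5, "tz": 0, "wx": 0, "wy": 0, "wz": 0},
  {"tx": -4.7, "ty": 0.5, "tz": 0, "wx": 0, "wy": 0, "wz": 0},
  {"tx": -4.7, "ty": 0.5, "tz": 0.5, "wx": 0, "wy": 0, "wz": 0},
  {"tx": -4.7, "ty": 0.5, "tz": 1.2, "wx": 0, "wy": 0, "wz": 0},
  {"tx": -4.7, "ty": 0.5, "tz": 1.6, "wx": 0, "wy": 0, "wz": 0},
  {"tx": -4.7, "ty": 0.5, "tz": 1.6, "wx": 0, "wy": 0, "wz": 0},
  {"tx": -4.7, "ty": 0.3, "tz": 1.6, "wx": 0, "wy": 0, "wz": 0},
])

```text
clock: 5.1
tcp_pos: [0.5886, 0.092, 0.1765]
eef_rot: [180.0, 0.0, 89.7]
wrist_force: [-0.1, 0.3, 0.1]
gripper_width: 0.0
```

```bash
python3 - <<'E'
from h import *
plan([.558,.092,.1755],90)
E
```

```text
t [-0.   -0.61  0.02] w [ 0.    0.   -0.06] pos [0.5886 0.092  0.1765] F [-0.07  0.33  0.15] clk 5.1
```

Request:
apply_moves([
  {"tx": 0, "ty": -0.1, "tz": 0.02, "wx": 0, "wy": 0, "wz": 0},
  {"tx": 0, "ty": -0.2, "tz": 0.02, "wx": 0, "wy": 0, "wz": 0},
  {"tx": 0, "ty": -0.28, "tz": 0.02, "wx": 0, "wy": 0, "wz": 0},
  {"tx": 0, "ty": -0.35, "tz": 0.02, "wx": 0, "wy": 0, "wz": 0},
  {"tx": 0, "ty": -0.42, "tz": 0.02, "wx": 0, "wy": 0, "wz": 0},
  {"tx": 0, "ty": -0.48, "tz": 0.02, "wx": 0, "wy": 0, "wz": 0},
  {"tx": 0, "ty": -0.53, "tz": 0.02, "wx": 0, "wy": 0, "wz": 0},
  {"tx": 0, "ty": -0.57, "tz": 0.02, "wx": 0, "wy": 0, "wz": 0},
  {"tx": 0, "ty": -0.59, "tz": 0.02, "wx": 0, "wy": 0, "wz": 0},
  {"tx": 0, "ty": -0.59, "tz": 0.02, "wx": 0, "wy": 0, "wz": 0},
])

```text
clock: 6.1
tcp_pos: [0.5586, 0.0945, 0.1755]
eef_rot: [-180.0, -0.0, 89.8]
wrist_force: [0.0, -0.6, 0.0]
gripper_width: -0.0002
```

Request:
apply_moves([
  {"tx": 0, "ty": 0.3, "tz": -0.1, "wx": 0, "wy": 0, "wz": 0},
  {"tx": 0, "ty": 0.6, "tz": -1.0, "wx": 0, "wy": 0, "wz": 0},
  {"tx": 1, "ty": 0.4, "tz": -1.6, "wx": 0, "wy": 0, "wz": 0},
  {"tx": 2, "ty": 0.2, "tz": -1.6, "wx": 0, "wy": 0, "wz": 0},
  {"tx": 3, "ty": 0, "tz": -1.6, "wx": 0, "wy": 0, "wz": 0},
  {"tx": 4, "ty": -0.2, "tz": -1.6, "wx": 0, "wy": 0, "wz": 0},
  {"tx": 4.6, "ty": -0.4, "tz": -1.6, "wx": 0, "wy": 0, "wz": 0},
  {"tx": 4.8, "ty": -0.5, "tz": -1.6, "wx": 0, "wy": 0, "wz": 0},
  {"tx": 4.8, "ty": -0.5, "tz": -1.6, "wx": 0, "wy": 0, "wz": 0},
])

```text
clock: 7.0
tcp_pos: [0.5335, 0.336, 0.2553]
eef_rot: [-180.0, 0.0, 90.0]
wrist_force: [-0.0, -0.5, 0.9]
gripper_width: -0.0001
```

```bash
python3 - <<'E'
from h import *
a=grab("top"); print(wedge_top(a)); plan([.532,.2,.1755],90)
E
```

```text
(array([0.53284929, 0.06986533]), array([0.53138886, 0.17439013]), np.float64(0.10453499801668645), np.float64(-89.19951107888961), 881.5)
t [-2.69 -0.04  1.6 ] w [-0.    0.01 -0.02] pos [0.5343 0.3345 0.2553] F [-0.11 -0.2   0.15] clk 7.05
```

Request:
apply_moves([
  {"tx": -0.9, "ty": -0.04, "tz": 0, "wx": 0, "wy": 0, "wz": 0},
  {"tx": -1.8, "ty": -0.04, "tz": 0, "wx": 0, "wy": 0, "wz": 0},
  {"tx": -2.2, "ty": -0.04, "tz": 0.5, "wx": 0, "wy": 0, "wz": 0},
  {"tx": -2.2, "ty": -0.04, "tz": 1.2, "wx": 0, "wy": 0, "wz": 0},
  {"tx": -2.2, "ty": -0.04, "tz": 1.58, "wx": 0, "wy": 0, "wz": 0},
  {"tx": -2.2, "ty": -0.04, "tz": 1.58, "wx": 0, "wy": 0, "wz": 0},
  {"tx": -2.4, "ty": -0.04, "tz": 1.58, "wx": 0, "wy": 0, "wz": 0},
  {"tx": -2.6, "ty": -0.04, "tz": 1.58, "wx": 0, "wy": 0, "wz": 0},
  {"tx": -2.75, "ty": -0.04, "tz": 1.58, "wx": 0, "wy": 0, "wz": 0},
  {"tx": -2.75, "ty": -0.04, "tz": 1.58, "wx": 0, "wy": 0, "wz": 0},
], fingers=0.62)

```text
clock: 8.05
tcp_pos: [0.5322, 0.1955, 0.1768]
eef_rot: [180.0, 0.0, 89.7]
wrist_force: [-0.2, 0.1, 0.7]
gripper_width: 0.0159
```

```bash
python3 - <<'E'
from h import *
plan([.532,.14,.1755],90)
E
```

```text
t [-1.11  0.    0.03] w [ 0.    0.   -0.05] pos [0.5322 0.1955 0.1768] F [-0.16  0.09  0.66] clk 8.05
```

Contact should be near y = 0.188. I'll push on to pusher y ≈ 0.135, before the foot.

Request:
apply_moves([
  {"tx": -0.1, "ty": 0, "tz": 0, "wx": 0, "wy": 0, "wz": 0},
  {"tx": -0.2, "ty": 0, "tz": 0, "wx": 0, "wy": 0, "wz": 0},
  {"tx": -0.32, "ty": 0, "tz": 0, "wx": 0, "wy": 0, "wz": 0},
  {"tx": -0.45, "ty": 0, "tz": 0, "wx": 0, "wy": 0, "wz": 0},
  {"tx": -0.6, "ty": 0, "tz": 0, "wx": 0, "wy": 0, "wz": 0},
  {"tx": -0.75, "ty": 0, "tz": 0, "wx": 0, "wy": 0, "wz": 0},
  {"tx": -0.9, "ty": 0, "tz": 0, "wx": 0, "wy": 0, "wz": 0},
  {"tx": -1.03, "ty": 0, "tz": 0, "wx": 0, "wy": 0, "wz": 0},
  {"tx": -1.15, "ty": 0, "tz": 0, "wx": 0, "wy": 0, "wz": 0},
  {"tx": -1.2, "ty": 0, "tz": 0, "wx": 0, "wy": 0, "wz": 0},
])

```text
clock: 9.05
tcp_pos: [0.5319, 0.1363, 0.1766]
eef_rot: [-180.0, 0.0, 89.8]
wrist_force: [0.9, 0.5, -0.2]
gripper_width: 0.0158
```

```bash
python3 - <<'E'
from h import *
plan([.532,.12,.1755],90)
im=grab("scene"); a=grab("top")
A=im["pixels"][140:245,200:360];B=a["pixels"][170:275,160:320]
cv2.imwrite('pics/s4.png',cv2.resize(np.vstack([A,B]),None,fx=2.8,fy=2.8,interpolation=2)[...,::-1])
E
```

```text
t [-0.33  0.    0.02] w [-0.    0.   -0.03] pos [0.5319 0.1363 0.1766] F [ 0.95  0.52 -0.23] clk 9.05
```

View pics/s4.png

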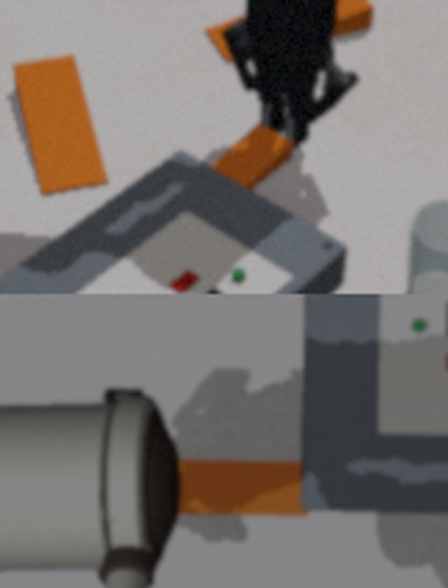

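The wedge lies straight along -y. Its thin end is at the box edge, crop (305,490), in line with the foot. From here I feed it slowly, watching the force.

Request:
apply_moves([
  {"tx": -0.04, "ty": 0, "tz": 0, "wx": 0, "wy": 0, "wz": 0},
  {"tx": -0.08, "ty": 0, "tz": 0, "wx": 0, "wy": 0, "wz": 0},
  {"tx": -0.12, "ty": 0, "tz": 0, "wx": 0, "wy": 0, "wz": 0},
  {"tx": -0.16, "ty": 0, "tz": 0, "wx": 0, "wy": 0, "wz": 0},
  {"tx": -0.2, "ty": 0, "tz": 0, "wx": 0, "wy": 0, "wz": 0},
  {"tx": -0.24, "ty": 0, "tz": 0, "wx": 0, "wy": 0, "wz": 0},
  {"tx": -0.28, "ty": 0, "tz": 0, "wx": 0, "wy": 0, "wz": 0},
  {"tx": -0.32, "ty": 0, "tz": 0, "wx": 0, "wy": 0, "wz": 0},
  {"tx": -0.36, "ty": 0, "tz": 0, "wx": 0, "wy": 0, "wz": 0},
  {"tx": -0.4, "ty": 0, "tz": 0, "wx": 0, "wy": 0, "wz": 0},
])

```text
clock: 10.15
tcp_pos: [0.5318, 0.1168, 0.1766]
eef_rot: [-180.0, -0.0, 89.8]
wrist_force: [0.0, 0.4, 0.0]
gripper_width: 0.0162
```

Request:
apply_moves([
  {"tx": -0.03, "ty": 0, "tz": 0, "wx": 0, "wy": 0, "wz": 0},
  {"tx": -0.06, "ty": 0, "tz": 0, "wx": 0, "wy": 0, "wz": 0},
  {"tx": -0.09, "ty": 0, "tz": 0, "wx": 0, "wy": 0, "wz": 0},
  {"tx": -0.12, "ty": 0, "tz": 0, "wx": 0, "wy": 0, "wz": 0},
])

```text
clock: 10.55
tcp_pos: [0.5318, 0.1109, 0.1766]
eef_rot: [-180.0, -0.0, 89.8]
wrist_force: [-0.2, 0.4, -0.3]
gripper_width: 0.0165
```

Request:
apply_moves([
  {"tx": -0.03, "ty": 0, "tz": 0, "wx": 0, "wy": 0, "wz": 0},
  {"tx": -0.06, "ty": 0, "tz": 0, "wx": 0, "wy": 0, "wz": 0},
  {"tx": -0.09, "ty": 0, "tz": 0, "wx": 0, "wy": 0, "wz": 0},
])

```text
clock: 10.85
tcp_pos: [0.5318, 0.1064, 0.1766]
eef_rot: [180.0, 0.0, 89.8]
wrist_force: [-0.8, 0.2, 0.3]
gripper_width: 0.0166
```

Request:
apply_moves([
  {"tx": -0.03, "ty": 0, "tz": 0, "wx": 0, "wy": 0, "wz": 0},
  {"tx": -0.06, "ty": 0, "tz": 0, "wx": 0, "wy": 0, "wz": 0},
  {"tx": -0.09, "ty": 0, "tz": 0, "wx": 0, "wy": 0, "wz": 0},
  {"tx": -0.1, "ty": 0, "tz": 0, "wx": 0, "wy": 0, "wz": 0},
])

```text
clock: 11.25
tcp_pos: [0.5318, 0.1013, 0.1766]
eef_rot: [180.0, 0.0, 89.8]
wrist_force: [0.3, 0.3, -0.1]
gripper_width: 0.0163
```

Request:
apply_moves([
  {"tx": -0.03, "ty": 0, "tz": 0, "wx": 0, "wy": 0, "wz": 0},
  {"tx": -0.06, "ty": 0, "tz": 0, "wx": 0, "wy": 0, "wz": 0},
  {"tx": -0.09, "ty": 0, "tz": 0, "wx": 0, "wy": 0, "wz": 0},
  {"tx": -0.1, "ty": 0, "tz": 0, "wx": 0, "wy": 0, "wz": 0},
])

```text
clock: 11.65
tcp_pos: [0.5317, 0.0963, 0.1766]
eef_rot: [-180.0, 0.0, 89.8]
wrist_force: [0.3, 1.0, 0.2]
gripper_width: 0.016
```

Request:
apply_moves([
  {"tx": -0.03, "ty": 0, "tz": 0, "wx": 0, "wy": 0, "wz": 0},
  {"tx": -0.06, "ty": 0, "tz": 0, "wx": 0, "wy": 0, "wz": 0},
  {"tx": -0.08, "ty": 0, "tz": 0, "wx": 0, "wy": 0, "wz": 0},
  {"tx": -0.08, "ty": 0, "tz": 0, "wx": 0, "wy": 0, "wz": 0},
])

```text
clock: 12.05
tcp_pos: [0.5317, 0.0924, 0.1766]
eef_rot: [180.0, 0.0, 89.8]
wrist_force: [0.6, 0.9, 0.6]
gripper_width: 0.0161
```

Request:
apply_moves([
  {"tx": -0.03, "ty": 0, "tz": 0, "wx": 0, "wy": 0, "wz": 0},
  {"tx": -0.06, "ty": 0, "tz": 0, "wx": 0, "wy": 0, "wz": 0},
  {"tx": -0.08, "ty": 0, "tz": 0, "wx": 0, "wy": 0, "wz": 0},
  {"tx": -0.08, "ty": 0, "tz": 0, "wx": 0, "wy": 0, "wz": 0},
])

```text
clock: 12.45
tcp_pos: [0.5317, 0.0883, 0.1766]
eef_rot: [180.0, 0.0, 89.8]
wrist_force: [0.4, 0.2, -0.1]
gripper_width: 0.0162
```

Request:
apply_moves([
  {"tx": -0.03, "ty": 0, "tz": 0, "wx": 0, "wy": 0, "wz": 0},
  {"tx": -0.06, "ty": 0, "tz": 0, "wx": 0, "wy": 0, "wz": 0},
  {"tx": -0.08, "ty": 0, "tz": 0, "wx": 0, "wy": 0, "wz": 0},
  {"tx": -0.08, "ty": 0, "tz": 0, "wx": 0, "wy": 0, "wz": 0},
])

```text
clock: 12.85
tcp_pos: [0.5317, 0.0843, 0.1766]
eef_rot: [180.0, 0.0, 89.8]
wrist_force: [0.2, 0.8, -0.2]
gripper_width: 0.0159
```

Request:
apply_moves([
  {"tx": -0.03, "ty": 0, "tz": 0, "wx": 0, "wy": 0, "wz": 0},
  {"tx": -0.06, "ty": 0, "tz": 0, "wx": 0, "wy": 0, "wz": 0},
  {"tx": -0.08, "ty": 0, "tz": 0, "wx": 0, "wy": 0, "wz": 0},
  {"tx": -0.08, "ty": 0, "tz": 0, "wx": 0, "wy": 0, "wz": 0},
])

```text
clock: 13.25
tcp_pos: [0.5317, 0.0804, 0.1766]
eef_rot: [180.0, 0.0, 89.8]
wrist_force: [0.5, -0.3, -0.4]
gripper_width: 0.0162
```

Request:
apply_moves([
  {"tx": -0.03, "ty": 0, "tz": 0, "wx": 0, "wy": 0, "wz": 0},
  {"tx": -0.06, "ty": 0, "tz": 0, "wx": 0, "wy": 0, "wz": 0},
  {"tx": -0.08, "ty": 0, "tz": 0, "wx": 0, "wy": 0, "wz": 0},
  {"tx": -0.08, "ty": 0, "tz": 0, "wx": 0, "wy": 0, "wz": 0},
])

```text
clock: 13.65
tcp_pos: [0.5317, 0.0763, 0.1766]
eef_rot: [-180.0, 0.0, 89.8]
wrist_force: [0.3, 0.0, 0.8]
gripper_width: 0.0161
```

Request:
apply_moves([
  {"tx": -0.03, "ty": 0, "tz": 0, "wx": 0, "wy": 0, "wz": 0},
  {"tx": -0.06, "ty": 0, "tz": 0, "wx": 0, "wy": 0, "wz": 0},
  {"tx": -0.06, "ty": 0, "tz": 0, "wx": 0, "wy": 0, "wz": 0},
])

```text
clock: 13.95
tcp_pos: [0.5317, 0.0733, 0.1766]
eef_rot: [180.0, 0.0, 89.8]
wrist_force: [0.2, 0.4, 0.2]
gripper_width: 0.0162
```

```bash
cat >> h.py <<'E'
def boxshift(a,b):
    """phase-correlated pixel shift of the panel+knob region in the top view between two pictures"""
    g=[cv2.cvtColor(i["pixels"][158:252,290:384],cv2.COLOR_RGB2GRAY).astype(np.float32) for i in(a,b)]
    return cv2.phaseCorrelate(*g,cv2.createHanningWindow((94,94),cv2.CV_32F))
E
python3 - <<'E'
from h import *
o=pickle.load(open('top.pkl','rb')); a=manip.get_image("top"); print(boxshift(o,a)); im=grab("scene")
plan([.532,.12,.1755],90)
A=im["pixels"][140:245,200:360];B=a["pixels"][170:275,160:320]
cv2.imwrite('pics/s5.png',cv2.resize(np.vstack([A,B]),None,fx=2.8,fy=2.8,interpolation=2)[...,::-1])
E
```

```text
((-0.041098880366831736, -0.16060953547860635), 0.8824689326186975)
t [0.93 0.   0.02] w [-0.    0.   -0.03] pos [0.5317 0.0734 0.1766] F [ 0.9   0.25 -0.  ] clk 14.05
```

View pics/s5.png

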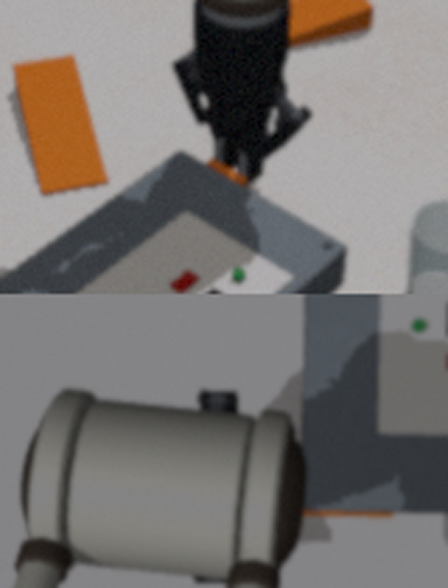

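The box has not moved (shift under 0.2 px). The wedge edge shows at crop (303–390, 512), which puts the tip at about y = -0.045, still free. I continue in 2 mm steps.

Request:
apply_moves([
  {"tx": -0.02, "ty": 0, "tz": 0, "wx": 0, "wy": 0, "wz": 0},
  {"tx": -0.04, "ty": 0, "tz": 0, "wx": 0, "wy": 0, "wz": 0},
  {"tx": -0.04, "ty": 0, "tz": 0, "wx": 0, "wy": 0, "wz": 0},
])

```text
clock: 14.35
tcp_pos: [0.5317, 0.0714, 0.1766]
eef_rot: [180.0, 0.0, 89.8]
wrist_force: [0.6, -0.3, -0.6]
gripper_width: 0.0164
```

Request:
apply_moves([
  {"tx": -0.02, "ty": 0, "tz": 0, "wx": 0, "wy": 0, "wz": 0},
  {"tx": -0.04, "ty": 0, "tz": 0, "wx": 0, "wy": 0, "wz": 0},
  {"tx": -0.05, "ty": 0, "tz": 0, "wx": 0, "wy": 0, "wz": 0},
  {"tx": -0.05, "ty": 0, "tz": 0, "wx": 0, "wy": 0, "wz": 0},
])

```text
clock: 14.75
tcp_pos: [0.5316, 0.0693, 0.1766]
eef_rot: [-180.0, -0.0, 89.8]
wrist_force: [0.2, 4.5, -0.1]
gripper_width: 0.0164
```

Request:
apply_moves([
  {"tx": 0, "ty": 0, "tz": 0, "wx": 0, "wy": 0, "wz": 0},
  {"tx": 0, "ty": 0, "tz": 0, "wx": 0, "wy": 0, "wz": 0},
])

```text
clock: 14.95
tcp_pos: [0.5316, 0.0693, 0.1766]
eef_rot: [-180.0, -0.0, 89.8]
wrist_force: [0.0, 4.8, 0.2]
gripper_width: 0.0164
```

```bash
python3 - <<'E'
from h import *
o=pickle.load(open('top.pkl','rb'))
for i in range(4):
    a=manip.get_image("top"); print(manip.observe()["wrist_force"].round(2),boxshift(o,a)[0])
print(manip.observe()["tcp_pos"])
E
```

```text
[ 0.55  5.35 -0.51] (-0.057517229460330555, -0.132168055826547)
[0.16 4.66 1.46] (-0.0420934150095178, -0.011907007358161081)
[0.64 4.11 0.  ] (-0.019022609777927357, -0.10338250100344482)
[-0.63  4.81  0.5 ] (-0.08956574535775275, -0.07597860260099054)
[0.53160392 0.069167   0.17658268]
```

Seated at about 4.7 N with the box unmoved. I now back off, lift, close the fingers and go above the corner.

Request:
apply_moves([
  {"tx": 0.2, "ty": 0, "tz": 0, "wx": 0, "wy": 0, "wz": 0},
  {"tx": 0.5, "ty": 0, "tz": 0, "wx": 0, "wy": 0, "wz": 0},
  {"tx": 0.6, "ty": 0, "tz": -0.8, "wx": 0, "wy": 0, "wz": 0},
  {"tx": 0.6, "ty": 0, "tz": -1.7, "wx": 0, "wy": 0, "wz": 0},
  {"tx": 0, "ty": 0.1, "tz": -1.9, "wx": 0, "wy": 0, "wz": 0},
  {"tx": -0.8, "ty": 0.1, "tz": -1.9, "wx": 0, "wy": 0, "wz": 0},
  {"tx": -1.5, "ty": 0.1, "tz": -1.8, "wx": 0, "wy": 0, "wz": 0},
  {"tx": -1.5, "ty": 0.1, "tz": -1.5, "wx": 0, "wy": 0, "wz": 0},
  {"tx": -1.5, "ty": 0.1, "tz": -1.35, "wx": 0, "wy": 0, "wz": 0},
  {"tx": -1.5, "ty": 0.1, "tz": -1.35, "wx": 0, "wy": 0, "wz": 0},
], fingers=1)

```text
clock: 16.15
tcp_pos: [0.5355, -0.0047, 0.2422]
eef_rot: [-179.8, -0.1, 89.9]
wrist_force: [0.4, 0.7, -0.7]
gripper_width: -0.0
```

```bash
python3 - <<'E'
from h import *
o=pickle.load(open('top.pkl','rb')); a=manip.get_image("top"); print(boxshift(o,a)); im=grab("scene")
plan([.537,-.006,.233],90)
A=im["pixels"][140:245,200:360];B=a["pixels"][170:275,160:320]
cv2.imwrite('pics/s6.png',cv2.resize(np.vstack([A,B]),None,fx=2.8,fy=2.8,interpolation=2)[...,::-1])
E
```

```text
((-0.02835499914687034, -0.0023543033585866624), 0.7734176664509707)
t [-0.03  0.01  0.21] w [-0.01 -0.   -0.01] pos [ 0.5363 -0.0047  0.2437] F [-0.43  0.08 -0.07] clk 16.25
```

View pics/s6.png

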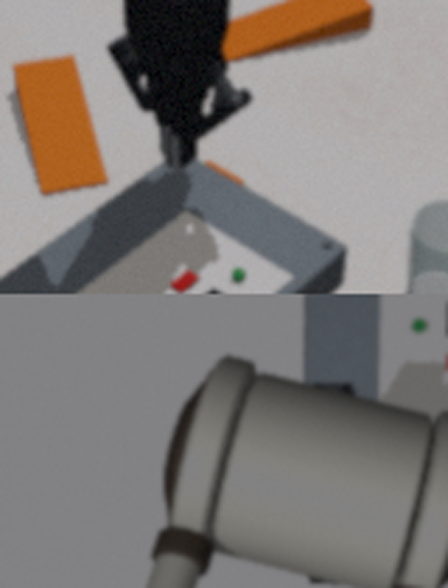

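The fingertips are over the near-left corner, at crop (178,160). The wedge end still pokes out at (222,173), and the box is unshifted. Next I press.

Request:
apply_moves([
  {"tx": 0, "ty": 0, "tz": 0.08, "wx": 0, "wy": 0, "wz": 0},
  {"tx": 0, "ty": 0, "tz": 0.16, "wx": 0, "wy": 0, "wz": 0},
  {"tx": 0, "ty": 0, "tz": 0.2, "wx": 0, "wy": 0, "wz": 0},
  {"tx": 0, "ty": 0, "tz": 0.22, "wx": 0, "wy": 0, "wz": 0},
  {"tx": 0, "ty": 0, "tz": 0.22, "wx": 0, "wy": 0, "wz": 0},
])

```text
clock: 16.75
tcp_pos: [0.5365, -0.0058, 0.2334]
eef_rot: [-180.0, -0.0, 89.8]
wrist_force: [-1.6, 0.8, 4.4]
gripper_width: -0.0001
```

Request:
apply_moves([
  {"tx": 0, "ty": 0, "tz": 0.02, "wx": 0, "wy": 0, "wz": 0},
  {"tx": 0, "ty": 0, "tz": 0.02, "wx": 0, "wy": 0, "wz": 0},
  {"tx": 0, "ty": 0, "tz": 0.02, "wx": 0, "wy": 0, "wz": 0},
])

```text
clock: 17.05
tcp_pos: [0.5365, -0.0058, 0.2334]
eef_rot: [-180.0, -0.0, 89.8]
wrist_force: [-5.5, 2.1, 12.7]
gripper_width: 0.0001
```

Request:
apply_moves([
  {"tx": 0, "ty": -0.01, "tz": -0.005, "wx": 0, "wy": 0, "wz": 0},
  {"tx": 0, "ty": -0.01, "tz": -0.005, "wx": 0, "wy": 0, "wz": 0},
  {"tx": 0, "ty": -0.01, "tz": -0.005, "wx": 0, "wy": 0, "wz": 0},
  {"tx": 0, "ty": -0.01, "tz": -0.005, "wx": 0, "wy": 0, "wz": 0},
  {"tx": 0, "ty": -0.01, "tz": -0.005, "wx": 0, "wy": 0, "wz": 0},
])

```text
clock: 17.55
tcp_pos: [0.5363, -0.0058, 0.2334]
eef_rot: [180.0, -0.0, 89.8]
wrist_force: [-2.3, 1.4, 6.9]
gripper_width: 0.0
```

```bash
python3 - <<'E'
from h import *
o=pickle.load(open('top.pkl','rb'))
for i in range(4):
    a=manip.get_image("top"); s=manip.observe(); print(s["wrist_force"].round(2),s["tcp_pos"].round(5),boxshift(o,a)[0])
print(s["clock"])
# tilt check: scene view, box corner motion before/after (far corner & near corner patches)
b=pickle.load(open('scene.pkl','rb')); c=manip.get_image("scene")
g=[cv2.cvtColor(i["pixels"],cv2.COLOR_RGB2GRAY).astype(np.float32) for i in(b,c)]
for n,(x,y) in dict(panel=(265,245),right=(225,265),back=(300,240)).items():
    p=[q[y-22:y+22,x-22:x+22] for q in g]; print(n,cv2.phaseCorrelate(*[np.ascontiguousarray(v) for v in p],cv2.createHanningWindow((44,44),cv2.CV_32F)))
E
```

```text
[-2.48  1.87  8.45] [ 0.53626 -0.00584  0.23344] (-0.04378027991674571, -0.03946063545382117)
[-2.83  1.74  7.71] [ 0.53624 -0.00583  0.23341] (-0.0288593615369237, -0.05200805462033742)
[-2.74  2.52  8.33] [ 0.53626 -0.00583  0.23343] (-0.053165708480698015, -0.15280202856347103)
[-3.07  2.11  8.6 ] [ 0.53626 -0.00585  0.23342] (0.023207205184469615, -0.05251101817169257)
17.75
panel ((0.7233389740903284, 0.3203404608491205), 1.0457109977580883)
right ((0.39419980985112346, 0.24578512426433363), 1.0649425274648785)
back ((0.5943124900336869, 0.38621082868768397), 1.044037639947585)
```

Request:
apply_moves([
  {"tx": 0, "ty": 0, "tz": 0.005, "wx": 0, "wy": 0, "wz": 0},
  {"tx": 0, "ty": 0, "tz": 0.005, "wx": 0, "wy": 0, "wz": 0},
  {"tx": 0, "ty": 0, "tz": 0.005, "wx": 0, "wy": 0, "wz": 0},
  {"tx": 0, "ty": 0, "tz": 0.005, "wx": 0, "wy": 0, "wz": 0},
  {"tx": 0, "ty": 0, "tz": 0.005, "wx": 0, "wy": 0, "wz": 0},
])

```text
clock: 18.3
tcp_pos: [0.5363, -0.0058, 0.2334]
eef_rot: [180.0, -0.0, 89.8]
wrist_force: [-4.3, 1.5, 8.9]
gripper_width: -0.0001
```

```bash
python3 - <<'E'
from h import *
b=pickle.load(open('scene.pkl','rb')); c=manip.get_image("scene"); c2=manip.get_image("scene")
G=lambda i:cv2.cvtColor(i["pixels"],cv2.COLOR_RGB2GRAY).astype(np.float32)
for n,(x,y) in dict(panel=(265,245),calc=(187,332),glue=(307,288),beaker=(360,232)).items():
    P=lambda i:np.ascontiguousarray(G(i)[y-22:y+22,x-22:x+22]); w=cv2.createHanningWindow((44,44),cv2.CV_32F)
    print(n,cv2.phaseCorrelate(P(b),P(c),w)[0],cv2.phaseCorrelate(P(c),P(c2),w)[0])
s=manip.observe(); print(s["wrist_force"],s["tcp_pos"],s["clock"])
save(c2,"final.png",(150,110,400,380),2.2)
E
```

```text
panel (0.548687813550103, 0.4877437581738988) (0.6101714689617914, 0.6268607258244892)
calc (0.4236018980638292, 0.5523728738031046) (0.4434271017107605, 0.4705413846012121)
glue (0.5606660443415521, 0.2937347074404748) (0.583819610403431, 0.5327438285199833)
beaker (0.5075945579080106, 0.33490655200259667) (0.5950557381277797, 0.2686814378393585)
[-3.55220443  2.40244547 10.22109372] [ 0.53628811 -0.00581527  0.23341847] 18.4
```

View pics/final.png

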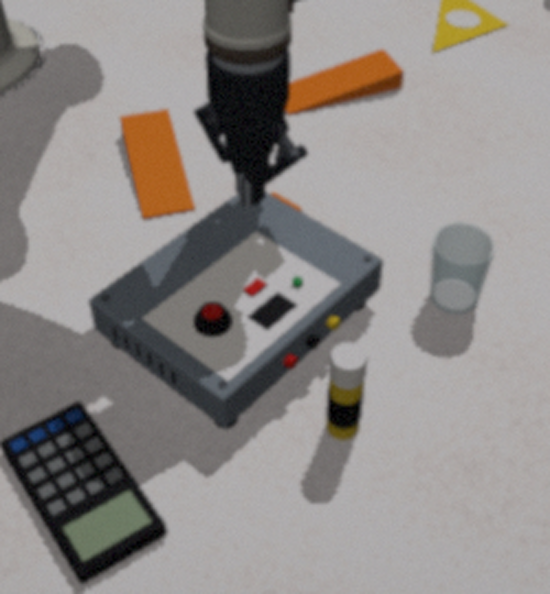

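The fingers press on the near-left corner at crop (250,200), the wedge end is visible at (287,203), and the bystanders are in place. The 0.5 px "shift" is an artefact, since static things and two consecutive frames show the same. I'm handing in.

```bash
python3 -c "
from rig import manip
print(manip.close_job()); s=manip.observe(); print(s['wrist_force'],s['tcp_pos'],s['clock'])"
```

```text
the job is handed in; nothing more can be done
None
the job is handed in; nothing more can be done
```

I nudged the smallest orange wedge sideways into line with the short foot. Then I pushed it in, thin end first, with the fingertips until the push rose to about 4.7 N. After that I backed off and handed the job in at about 18 s, with the closed fingers still pressing the box above the foot.

**Last checks:**
- **Pressing force:** about 10 N down, with 3 to 4 N sideways in x and about 2 N in y that I did not fully remove.
- **Steadiness:** the corner height stayed at 0.2334 m (wrist reading) from 4 to 13 N, so the box no longer rocks.
- **Level:** the box top at the corner works out at about 60.4 mm against the nominal 60 mm, so it is close to level.
- **Box position:** it moved less than 0.2 px in the top view.
- **Other things:** the glue stick, beaker and calculator look unmoved.

**Disagreements:**
- **First nudge:** it read about 3.4 N upward, so the fingertip may have partly ridden onto the wedge. I repeated it lower down with no such reading.
- **Scene-view shift:** that check read about 0.5 px for everything. Two consecutive frames showed the same, so it is an artefact and tells nothing either way.
- **Wedge load:** I had no direct reading of the force the wedge carries. I inferred it from the corner not sinking.

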